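# Draw open the foyer bin with the pull hook

## Robot

A 6-joint arm with a two-finger parallel gripper is mounted at the origin on the work surface. World frame = base frame: x ahead of the robot, y to its left, z up, the work surface at z = 0. Lengths are in m, angles in rad, forces in N, time in s.
With the tool pointing down it reaches from about 0.325 to 0.9 m from the base axis. Payload 6.1 kg.
Tool frame: the origin (TCP) lies midway between the tips of the shut fingers; the grasp point (between the pads) lies 19 mm behind it (r.grasp_offset is the distance from the TCP to the grasp point, in m); z points along the fingers, y is the line along which they close (so a half turn about z gives the same grasp; the last joint's range is limited). The gripper opens to 85 mm and grips with 20 to 120 N. Pads are 22 mm wide; open, the fingers measure 114 mm over their backs; the gripper's body (76 mm by 85 mm) begins 54 mm behind the grasp point. The pads swing forward as they close: fully open they stand 13 mm farther back than shut.
Start: joints at [-1.343, 0.22, 1.526, -0, 1.395, -0.126], TCP at [0.217, -0.586, 0.231] pointing down, gripper open.
Joint ranges: [-2.98, 2.98], [-0.91, 2.08], [0.09, 2.57], [-1.24, 4.39], [0.2, 2.65], [-2.68, 2.68]. Speed limits (rad/s): [2.57, 2.57, 3.01, 3.14, 3.14, 3.14].

## Interface

Orientations are given as a rotation vector (axis times angle).
In Python, from bench import readout, imaging, r gives the robot as it stands.
- The arm moves only by the shell command python3 -m creep 'ROWS'. ROWS is a JSON object of lists of equal length, an entry for each row: "fingers": the finger opening in cm, from 0 to 8.54; "travel": the shift along the world's x, y, z in cm, a list of three; "delta_rot": the turn, a rotation vector about the world's x, y, z in degrees, a list of three. A call has 1 to 10 rows; each row shifts and turns the commanded pose from where the row before left it; what a row does not reach is not made up. A row lasts 1/12 s, in which the tool goes at most 41.7 mm and 7.16 degrees, less where a joint would pass 70% of its speed; a pose out of reach is approached as far as the arm can. A call with a gripper value outside its range is refused whole. The fingers move at their own pace and stop on an object; the grip force is fixed at half the most. Time passes only in rows, so rows that do not move let the fingers close. It gives the time, the measured TCP pose, the force, the opening and the grip force at its end, in the units of the state.
- readout.state(): the state, without advancing time (a new reading comes with each control period).
- imaging.read_camera(name): name is "side" or "top"; returns a dict with "frame" (420x560x3 uint8, red, green, blue), "fov_y" (degrees; the focal length in pixels is half the picture's height over the tangent of half this angle, whatever the lens; pixels are square), "cx", "cy" (the principal point, pixels), "k1" (the pictures are not rectified: a ray, as slopes to the right and down, at radius r is drawn at 1 + k1 r^2 times it, then the intrinsics apply), "pose" (4x4, takes a point from camera to world coordinates). Camera axes: x right, y up, looking along -z (the intrinsics and any distortion apply to the point x, -y, -z); pixel columns grow to the right and rows downward; lengths in m; the calibration is good to about 2 mm. A picture is of the moment at which its call begins. There is no depth.
- r.job_done(): hands the job in; it is judged then, once.
The state is a dict: "time": time; "qpos": joint angles; "qvel": joint speeds; "effort": joint torques, N m; "ee_pos": TCP position; "orientation": TCP orientation; "contact_force": force on the tool from outside, world axes, zero at the start; "ft_torque": the same for the moment, N m; "width": opening from 0.0 (shut) to 1.0 (fully open); "grip_force": force on a finger pad.
Only numpy, scipy, OpenCV 4.12 (cv2) and the standard library are available. Lean on these libraries where they do the work, as an engineer would, in place of code of your own. Each camera call takes 0.05 s, during which the arm holds its last target. There are 200 camera calls.

## Task

Take the J-shaped pull hook from the stainless tray, swing its steel bend through the ring on the front of the tilt-out bin and draw the bin panel open to its stop with the hook, keeping the gripper itself off the bin unit. Then swing the hook back out of the ring, leaving the panel open, and lay the hook flat inside the tray again. Leave the perfume bottle on the tray and the other things on the credenza where they are.

Things in the scene. Friction and masses are not known exactly. Their poses are not given: they have to be found in the camera images.
- hook_grip (a point): Pull hook (loose, 110 g): slab-sided walnut handle 100 long, 20 wide, 24 high (mm), carrying a J of round steel bar 6 thick. This point is the handle's centre, 12 above its underside. It lies flat, the J level, in the plane of this point. x: along the handle towards the J; y: level, to the side the J bends to; z up. Grip it across y. All hook_ points share these axes.
- hook_bend (a point): Middle of the hook's bend, at x = 109, y = 24, z = 0 mm from hook_grip. The bend is a half circle of 24 mm radius (bar's centre line) about x = 85, y = 24: from hook_neck through this point to hook_tip.
- hook_tip (a point): Free end of the hook's J, at x = 85, y = 48, z = 0 mm from hook_grip; the bar points back to -x there.
- hook_neck (a point): Where the straight shank (running along +x from the handle's end) passes into the half circle: x = 85, y = 0, z = 0 mm from hook_grip.
- pull_ring (a point): Centre of the steel ring standing out from the bin panel on a short post, fixed to it, upright and edge-on like an eye: opening 32 mm, outside 42, bar 5. Axes move with the panel: y is the axis of the hole (level, along the panel), -x straight out of the panel's face, z up along the panel. The face is 42 behind this point (+x), 226 wide, and reaches 43 above and 183 below it.
- bin_unit: Walnut tilt-out bin unit standing on the credenza (fixed): 220 deep, 260 wide, 270 high; origin at the centre of its underside. x points from front to back, so its front looks to -x; y along the front; z up. Panel shut: the front is 110 mm from the origin, the ring's centre at x = -152, y = 0, z = 205 mm.
- panel_hinge (a point): Hinge line of the bin panel, at its lower edge, mid-width, running along the unit's y; fixed, axes as bin_unit. With the panel shut the ring's centre lies 50 mm in front of (-x) and 185 mm above this point; it swings about this line as the panel opens.
- bin_panel (a joint): Opening angle of the bin panel in rad: 0 shut, growing as its top tilts forward (to the unit's -x), 0.4 at its open stop. It stays wherever it is left (friction stay); moving it takes about 2 to 4 N at the ring.
- tray: Stainless tray (fixed): 180 (x) by 300 (y), floor 3 thick, rim 12 high above the credenza and 2.5 thick; origin at the centre of its underside. At the start the hook lies in it with the J towards the tray's +y end, roughly along y.
- perfume: Glass perfume bottle standing on the tray's +y end (loose): 32 by 55, 104 high with its black cap; origin at the centre of its underside. Leave it standing.
- key_bowl: White ceramic key bowl, 150 across, 55 high, empty; origin at the centre of its underside. Bystander.
- glasses_case: Black sunglasses case, 62 by 162 (y), 45 high; origin at the centre of its underside. Bystander.
- candle: Amber glass candle jar with aluminium lid, 76 across, 85 high; origin at the centre of its underside. Bystander.
- car_remote: Small black car remote with a 24 mm steel key ring, 36 by 66 (y), 15 high, lying flat; origin at the centre of its underside. Bystander.
- phone: Phone lying flat, glass face up, 75 by 155 (y), 9 high; origin at the centre of its underside. Bystander.
There are look-alikes about, which are no part of the job. Several things look just like the part that bears hook_grip: the one meant starts farthest to the robot's right. Several things look just like the perfume: the one meant starts nearest to the robot's base.

How it is judged:
By the outcome, as a careful person would: the job done as asked, in the order asked, and still so for the second after the job is handed in, with the robot touching nothing.
It also fails if it takes over 72 s, if anything falls off the work surface, if the arm or the gripper's body presses on something with over 40 N, if the wrist force passes 120 N, or if a joint passes its speed limit or range.

## Working session

There is one attempt and no reset: what is moved stays moved. The work goes in short steps, Python scripts to look and compute and a shell command to move; the robot and the scene stay as the last step left them, time stands still between calls to the robot, and variables do not carry over. Pictures are saved under pics/ and viewed, at most 10 in all, crops included, and the job is handed in when it is done.

```bash
ls; mkdir -p pics
cat > h.py <<'E'
import numpy as np, cv2
from bench import readout, imaging, r
def cam(n,save=None):
    c=imaging.read_camera(n)
    if save: cv2.imwrite('pics/'+save,c['frame'][:,:,::-1])
    return c
def K(c):
    f=c['frame'].shape[0]/2/np.tan(np.radians(c['fov_y'])/2)
    return np.array([[f,0,c['cx']],[0,f,c['cy']],[0,0,1.]])
def ray(c,uv):
    uv=np.array(uv,float).reshape(-1,1,2)
    n=cv2.undistortPoints(uv,K(c),np.array([c['k1'],0,0,0.]),None,None).reshape(-1,2)
    P=np.array(c['pose']); d=np.c_[n[:,0],-n[:,1],-np.ones(len(n))]@P[:3,:3].T
    return P[:3,3],d
def onz(c,uv,z):
    o,d=ray(c,uv); return o+d*((z-o[2])/d[:,2])[:,None]
def proj(c,p):
    P=np.array(c['pose']); q=(np.array(p,float).reshape(-1,3)-P[:3,3])@P[:3,:3]
    q=q*[1,-1,-1]
    return cv2.projectPoints(q.reshape(-1,1,3),np.zeros(3),np.zeros(3),K(c),np.array([c['k1'],0,0,0.]))[0].reshape(-1,2)
def tri(c1,u1,c2,u2):
    o1,d1=ray(c1,u1);o2,d2=ray(c2,u2);d1=d1[0];d2=d2[0]
    s=np.linalg.lstsq(np.c_[d1,-d2],o2-o1,rcond=None)[0]
    a=o1+s[0]*d1;b=o2+s[1]*d2
    return (a+b)/2,np.linalg.norm(a-b)
E
python3 - <<'E'
from h import *
for n in('top','side'):
    c=cam(n,n+'0.png'); print(n,c['fov_y'],c['cx'],c['cy'],c['k1'],np.round(c['pose'],3).tolist())
print(readout.state())
E
```

```text
pics
top 42.80484052649293 282.4759950739058 204.2760593257253 0.0261520538373889 [[-0.001, 0.993, -0.117, 0.374], [-1.0, 0.002, 0.025, -0.04], [0.025, 0.117, 0.993, 1.556], [0.0, 0.0, 0.0, 1.0]]
side 57.3455718771565 278.96457472947 207.86553982324995 -0.05126506525772678 [[-0.992, 0.075, -0.104, 0.423], [-0.127, -0.682, 0.72, 0.64], [-0.017, 0.727, 0.686, 0.835], [0.0, 0.0, 0.0, 1.0]]
{'time': 0.1, 'qpos': array([-1.34307996e+00,  2.21180993e-01,  1.52751589e+00, -1.72387656e-06,
        1.39472300e+00, -1.26084725e-01]), 'qvel': array([ 0.00027098, -0.0032745 , -0.00411488, -0.00054019, -0.00106373,
       -0.00190528]), 'effort': array([ 7.42034063e-04, -4.98243999e+01, -3.90547657e+01, -2.39511191e-04,
        5.68568023e-03,  8.50331539e-08]), 'ee_pos': array([ 0.21641793, -0.58573444,  0.2302776 ]), 'orientation': array([-3.09076813e+00, -5.52534740e-01,  1.48364606e-04]), 'contact_force': array([ 0.57888587,  0.37780185, -0.61334255]), 'ft_torque': array([ 0.03509007, -0.01848041, -0.01715901]), 'grip_force': 0.0, 'width': 0.995929931687546}
```

View pics/top0.png

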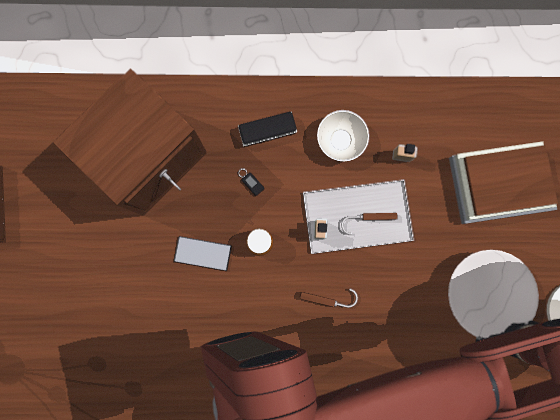

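View pics/side0.png

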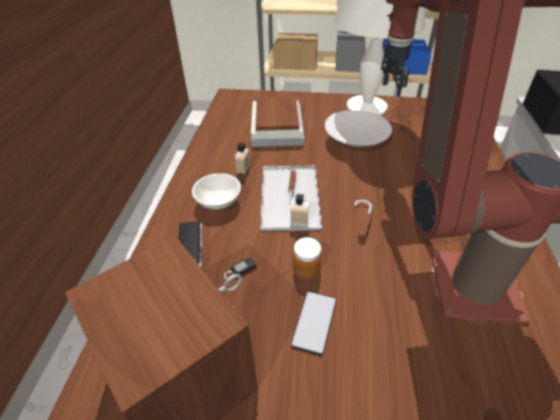

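The top view shows the tray centred near (358,217) with the hook handle at (380,217) and its J at (350,226). The bin is at upper left with its ring at about (165,178). In the side view the tray is near (290,197), and the bin's front faces away from that camera. I'll zoom in on both next.

Run:
```python
from h import *
c=cam('top'); f=c['frame'][:,:,::-1]
a=cv2.resize(f[175:260,298:418],None,fx=5,fy=5,interpolation=cv2.INTER_CUBIC)
b=cv2.resize(f[60:240,20:215],None,fx=3,fy=3,interpolation=cv2.INTER_CUBIC)
cv2.imwrite('pics/hook1.png',a);cv2.imwrite('pics/bin1.png',b)
print(onz(c,[[397,216],[363,217]],.024), onz(c,[[130,70],[200,132],[123,203],[53,150]],.27))
```

```text
[[ 0.5212486  -0.40933308  0.024     ]
 [ 0.51822766 -0.31094487  0.024     ]] [[0.8581489  0.30251521 0.27      ]
 [0.70327308 0.12866917 0.27      ]
 [0.52819487 0.30923108 0.27      ]
 [0.6564278  0.47980967 0.27      ]]
```

View pics/hook1.png

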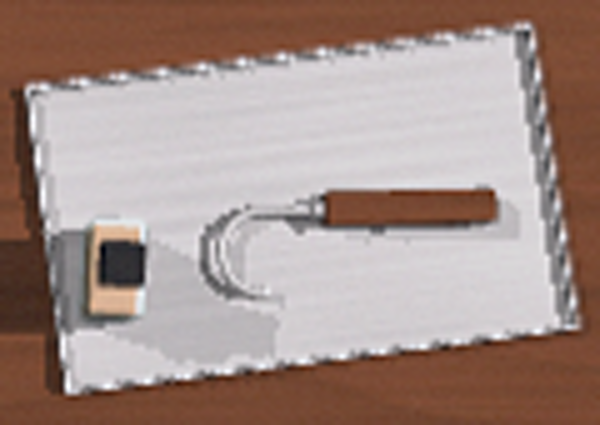

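View pics/bin1.png

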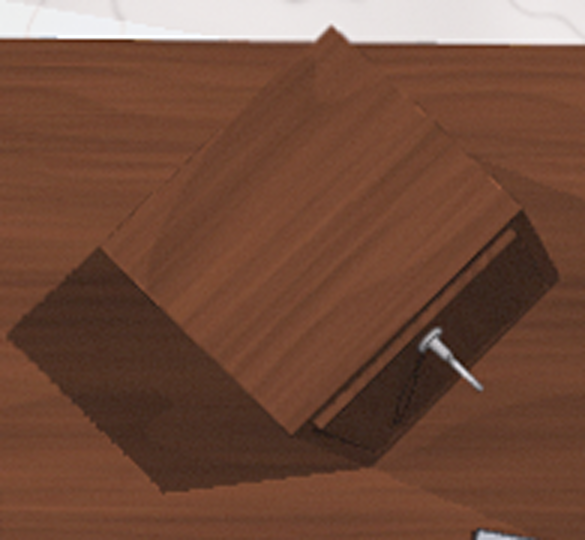

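The hook crop shows the handle spanning about (363–397, 213–219) in full-frame pixels, with the J bending down the image (toward the robot). In the bin crop, the top corners are at about (130,68), (194,131), (117,205) and (53,142). The ring is edge-on, from about (164,174) to (181,189). Next I'll compute poses.

```bash
cat >> h.py <<'E'
def hook(c,z=.027):
    hsv=cv2.cvtColor(c['frame'],cv2.COLOR_RGB2HSV)
    m=cv2.inRange(hsv,(0,90,30),(20,255,180))
    w=np.zeros_like(m); w[205:230,355:405]=255; m&=w
    cs=cv2.findContours(m,0,2)[0]; k=max(cs,key=cv2.contourArea)
    p=np.argwhere(cv2.drawContours(np.zeros_like(m),[k],-1,255,-1))[:,::-1]
    W=onz(c,p,z)[:,:2]; rc=cv2.minAreaRect(W.astype(np.float32)*1000)
    d=np.linalg.svd(W-W.mean(0))[2][0]; return rc,W.mean(0),np.degrees(np.arctan2(d[1],d[0]))
E
python3 - <<'E'
from h import *
c=cam('top'); print(hook(c))
q=np.array([[130,68.3],[194,130.7],[117.3,205],[53.3,142.3]])
P=onz(c,q,.27)[:,:2]
# order: back-right(-y side), front-right, front-left, back-left
L=np.array([[.11,-.13],[-.11,-.13],[-.11,.13],[.11,.13]])
A=P-P.mean(0); ang=np.arctan2((L[:,0]*A[:,1]-L[:,1]*A[:,0]).sum(),(L*A).sum())
R=np.array([[np.cos(ang),-np.sin(ang)],[np.sin(ang),np.cos(ang)]]); o=P.mean(0)
print('yaw',np.degrees(ang),'o',o,'res mm',(P-o-L@R.T)*1e3)
ring=o+R@[-.152,0]; print('ring',ring)
pts=[[-.152-.021,0,.205],[-.152+.021,0,.205],[-.152,0,.226],[-.110,-.113,.248],[-.110,.113,.248]]
print(proj(c,[np.r_[o+R@p[:2],p[2]] for p in np.array(pts)]))
uy=R@[0,1]
# J pixel extremes -> hook check
print('bend', onz(c,[[298+201/5,175+252/5]],.015),'tip',onz(c,[[298+283/5,175+298/5]],.015))
E
```

```text
(((520.8974609375, -358.1276550292969), (17.344018936157227, 95.67158508300781), 0.07945330440998077), array([ 0.52104545, -0.35739244]), np.float64(-89.11728467794099))
yaw 45.95897548415178 o [0.69190056 0.31211468] res mm [[ 0.66021136  1.82218621]
 [-2.45265905  0.63992909]
 [ 1.37066091 -0.86827052]
 [ 0.42178677 -1.59384478]]
ring [0.58623423 0.20285066]
[[179.00411132 189.12003791]
 [167.26701659 177.69753344]
 [171.63622447 182.09350488]
 [190.63865989 136.76922309]
 [124.54694616 201.62865101]]
bend [[ 0.49461401 -0.24017527  0.015     ]] tip [[ 0.46805141 -0.28724027  0.015     ]]
```

Run:
```python
from h import *
for n in('top','side'):
    c=cam(n); print(n,proj(c,[[.2164,-.5857,.23],[.2164,-.5857,.35]]),onz(c,[[490,295]] if n=='top' else [[358,128],[325,128],[392,128]],0))
```

```text
top [[492.88031516 332.74123555]
 [515.50840401 339.37073538]] [[ 0.29527851 -0.67751112  0.        ]]
side [[389.54416111  94.30327324]
 [396.04956094  59.23195542]] [[ 0.29035449 -0.74011157  0.        ]
 [ 0.42352179 -0.72596637  0.        ]
 [ 0.15298808 -0.75520426  0.        ]]
```

```bash
python3 -m creep '{"fingers":[8.5,8.5,8.5,8.5,8.5,8.5,8.5,8.5,8.5,8.5],"travel":[[1.9,1.4,0],[1.9,1.4,0],[1.9,1.4,0],[1.9,1.4,0],[1.9,1.4,0],[1.9,1.4,0],[1.9,1.4,0],[1.9,1.4,0],[1.9,1.4,0],[1.9,1.4,0]],"delta_rot":[[0,0,-6.8],[0,0,-6.8],[0,0,-6.8],[0,0,-6.8],[0,0,-6.8],[0,0,-6.8],[0,0,-6.8],[0,0,-6.8],[0,0,-6.8],[0,0,-6.8]]}'
cat >> h.py <<'E'
def st():
    from scipy.spatial.transform import Rotation as Ro
    s=readout.state(); R=Ro.from_rotvec(s['orientation']).as_matrix()
    print('t',round(s['time'],2),'p',np.round(s['ee_pos']*100,2),'az',np.round(np.degrees(np.arctan2(R[1,0],R[0,0])),2),'down',np.round(R[:,2],3),'q',np.round(s['qpos'],2),'F',np.round(s['contact_force'],1),'w',round(s['width']*8.54,2),'g',round(s['grip_force'],1)); return s
E
python3 -c "from h import *;st()"
```

```text
time: 1.13
ee_pos: [0.4074, -0.4455, 0.2313]
orientation: [2.869, -1.279, 0.0]
contact_force: [0.1, 0.1, -0.2]
width: 0.991
grip_force: 0.0
t 1.13 p [ 40.74 -44.55  23.13] az -48.06 down [ 0. -0. -1.] q [-0.96  0.17  1.58 -0.    1.39  1.45] F [ 0.1  0.1 -0.2] w 8.46 g 0.0
```

```bash
python3 -m creep '{"fingers":[8.5,8.5,8.5,8.5,8.5,8.5,8.5,8.5,8.5],"travel":[[1.4,1.1,0],[1.4,1.1,-1],[1.4,1.1,-2],[1.4,1.1,-2],[1.4,1.1,-2],[1.4,1.1,-2],[1.5,1.2,-2],[1.5,1.2,-2],[0,0,-1]],"delta_rot":[[0,0,-5.1],[0,0,-5.1],[0,0,-5.1],[0,0,-5.1],[0,0,-5.1],[0,0,-5.1],[0,0,-5.2],[0,0,-5.2],[0,0,0]]}'
python3 - <<'E'
from h import *
st(); c=cam('top'); f=c['frame'][:,:,::-1]
cv2.imwrite('pics/g2.png',cv2.resize(f[150:270,280:440],None,fx=4,fy=4,interpolation=cv2.INTER_CUBIC)); st()
E
```

```text
time: 1.88
ee_pos: [0.5215, -0.3529, 0.0883]
orientation: [-2.243, 2.198, 0.005]
contact_force: [0.1, -0.0, -0.2]
width: 1.0
grip_force: 0.0
t 1.88 p [ 52.15 -35.29   8.83] az -88.84 down [-0.002  0.003 -1.   ] q [-0.72  0.37  1.63  0.    1.15  2.4 ] F [ 0.1 -0.  -0.2] w 8.54 g 0.0
t 1.93 p [ 51.96 -35.34   8.68] az -88.57 down [-0.004  0.004 -1.   ] q [-0.72  0.37  1.63  0.    1.15  2.39] F [-2.4  1.6 -1.3] w 8.5 g 0.0
```

View pics/g2.png

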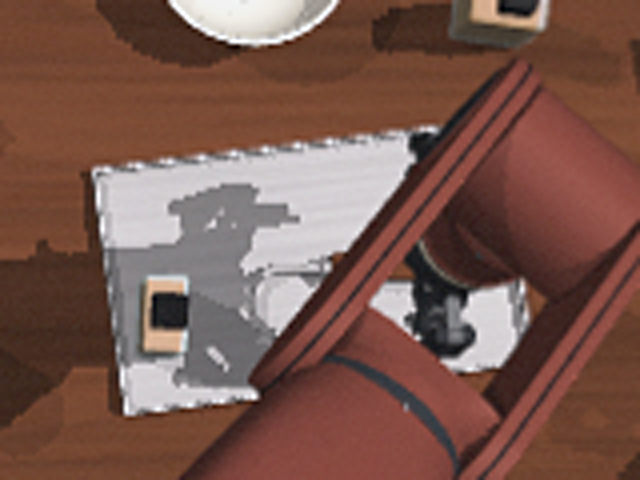

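The arm hides most of the hook, but the fingers (around (430,300) in the crop) straddle the handle line and the perfume is untouched. I'll descend.

```bash
python3 -m creep '{"fingers":[8.5,8.5,8.5,8.5,8.5,8.5,8.5],"travel":[[0,-0.2,-1.5],[0,0,-1.5],[0,0,-1.5],[0,0,-1.5],[0,0,-0.8],[0,0,-0.4],[0,0,0]],"delta_rot":[[0,0,0],[0,0,0],[0,0,0],[0,0,0],[0,0,0],[0,0,0],[0,0,0]]}'; python3 -c "from h import *;st()"
```

```text
time: 2.52
ee_pos: [0.5199, -0.3587, 0.0187]
orientation: [2.246, -2.197, -0.001]
contact_force: [-1.0, -0.4, -0.0]
width: 0.996
grip_force: 0.0
t 2.52 p [ 51.99 -35.87   1.87] az -88.75 down [-0.001  0.    -1.   ] q [-0.73  0.46  1.65 -0.    1.03  2.39] F [-1.  -0.4 -0. ] w 8.51 g 0.0
```

```bash
python3 -m creep '{"fingers":[8.5,8.5,8.5,6,4,1,1,1,1,1],"travel":[[0.1,0.1,-0.6],[0,0,-0.6],[0,0,0],[0,0,0],[0,0,0],[0,0,0],[0,0,0],[0,0,0],[0,0,0],[0,0,0]],"delta_rot":[[0,0,-0.3],[0,0,0],[0,0,0],[0,0,0],[0,0,0],[0,0,0],[0,0,0],[0,0,0],[0,0,0],[0,0,0]]}'; python3 -c "from h import *;st()"
```

```text
time: 3.35
ee_pos: [0.5219, -0.3576, 0.0078]
orientation: [-2.24, 2.202, -0.002]
contact_force: [-0.5, 0.3, 2.2]
width: 0.216
grip_force: 60.2
t 3.35 p [ 52.19 -35.76   0.78] az -89.03 down [ 0.001 -0.001 -1.   ] q [-0.73  0.48  1.65 -0.    1.01  2.4 ] F [-0.5  0.3  2.2] w 1.85 g 60.2
```

```bash
python3 -m creep '{"fingers":[1,1,1,1,1,1,1,1,1,1],"travel":[[0,0,0.8],[0,0,1.5],[0,0,2],[0,0,2.4],[0,0,2.4],[0,0,2.4],[0,0,2.4],[0,0,2.4],[0,0,2.0],[0,0,1.0]],"delta_rot":[[0,0,0],[0,0,0],[0,0,0],[0,0,0],[0,0,0],[0,0,0],[0,0,0],[0,0,0],[0,0,0],[0,0,0]]}'
python3 - <<'E'
from h import *
s=st(); c=cam('side','side3.png'); d=cam('top','top3.png')
p=s['ee_pos']; y=np.radians(91)
X=np.array([np.cos(y),np.sin(y),0]);Y=np.array([-X[1],X[0],0])
P=[p+[0,0,.007]+X*a+Y*b for a,b in((109,24),(85,48),(85,0),(50,0)) for a,b in[(a/1e3,b/1e3)]]
print(proj(c,P),proj(d,P))
f=c['frame'][:,:,::-1]; cv2.imwrite('pics/s3.png',cv2.resize(f[80:240,220:400],None,fx=4,fy=3.7))
E
```

```text
time: 4.18
ee_pos: [0.5227, -0.3583, 0.2053]
orientation: [-2.24, 2.202, -0.009]
contact_force: [0.9, -0.3, -0.9]
width: 0.222
grip_force: 59.7
t 4.18 p [ 52.27 -35.83  20.53] az -89.03 down [ 0.004 -0.004 -1.   ] q [-0.73  0.25  1.54  0.    1.35  2.4 ] F [ 0.9 -0.3 -0.9] w 1.9 g 59.7
[[296.90303859 150.94924977]
 [305.95856317 146.5196215 ]
 [289.15011876 145.69949897]
 [290.2309008  138.93441463]] [[351.98723801 218.44680145]
 [361.80525602 227.77764361]
 [361.11757251 208.84751186]
 [374.89414966 208.62832004]]
```

View pics/s3.png

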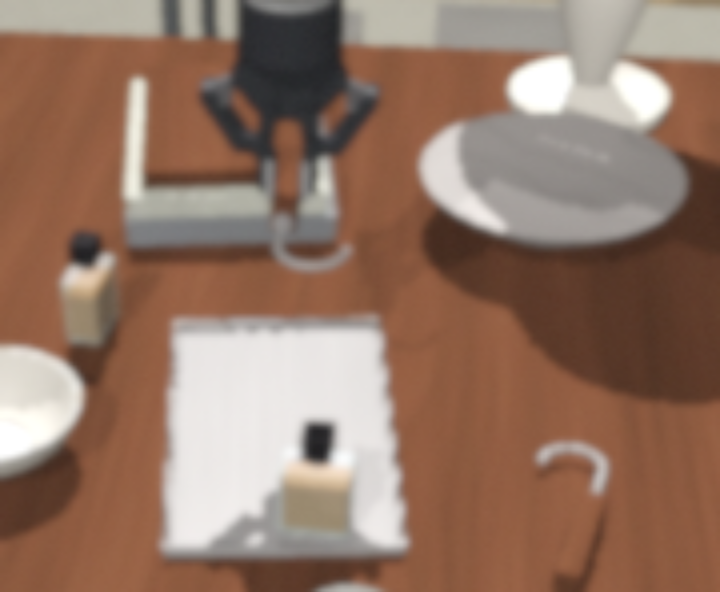

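The lifted hook is level. Its bend appears at (297.5,152) and its tip at (307,147), within about 1 px of prediction. Next come the waypoints.

```bash
cat >> h.py <<'E'
TH=46.; RING=np.array([.588,.201]); 
_t=np.radians(TH); UX=np.array([np.cos(_t),np.sin(_t)]); UY=np.array([-UX[1],UX[0]])
def H(rot,cx,cy,ring=RING):
    "TCP xy when hook is rotated rot deg from unit x, circle centre at (cx,cy) mm in unit axes from ring"
    a=np.radians(TH+rot);X=np.array([np.cos(a),np.sin(a)]);Y=np.array([-X[1],X[0]])
    return (ring+UX*cx/1e3+UY*cy/1e3-.085*X-.024*Y)*100
E
python3 - <<'E'
from h import *
for a in[(-105,-90,-18),(-105,-24,-18),(-100,-24,-6),(-92,-24,0),(-75,-24,0),(-60,-24,0),(-45,-24,0),(-30,-24,0),(-15,-24,0),(0,-24,0)]: print(a,np.round(H(*a),2))
E
```

```text
(-105, -90, -18) [47.41 18.43]
(-105, -24, -18) [51.99 23.17]
(-100, -24, -6) [50.63 23.42]
(-92, -24, 0) [49.5  22.82]
(-75, -24, 0) [48.54 20.4 ]
(-60, -24, 0) [48.3 18.1]
(-45, -24, 0) [48.68 15.83]
(-30, -24, 0) [49.62 13.72]
(-15, -24, 0) [51.08 11.94]
(0, -24, 0) [52.95 10.59]
```

```bash
for i in 1; do python3 -m creep '{"fingers":[1,1,1,1,1,1,1,1,1,1],"travel":[[-0.2,1.8,0],[-0.2,1.8,0],[-0.2,1.8,0],[-0.2,1.8,0],[-0.2,1.8,0],[-0.2,1.8,0],[-0.2,1.8,0],[-0.2,1.8,0],[-0.2,1.8,0],[-0.2,1.8,0]],"delta_rot":[[0,0,7],[0,0,7],[0,0,7],[0,0,7],[0,0,7],[0,0,7],[0,0,7],[0,0,7],[0,0,7],[0,0,7]]}'; done; python3 -c "from h import *;st()"
python3 -m creep '{"fingers":[1,1,1,1,1,1,1,1,1,1],"travel":[[-0.2,1.8,0],[-0.2,1.8,0],[-0.2,1.8,0],[-0.2,1.8,0],[-0.2,1.8,0],[-0.2,1.8,0],[-0.2,1.8,0],[-0.2,1.8,0],[-0.2,1.8,0],[-0.2,1.8,0]],"delta_rot":[[0,0,7],[0,0,7],[0,0,7],[0,0,7],[0,0,7],[0,0,7],[0,0,7],[0,0,7],[0,0,7],[0,0,7]]}'; python3 -c "from h import *;st()"
```

```text
time: 5.12
ee_pos: [0.5003, -0.1759, 0.1984]
orientation: [-3.099, 0.51, 0.005]
contact_force: [0.9, -0.3, 0.4]
width: 0.221
grip_force: 59.6
t 5.12 p [ 50.03 -17.59  19.84] az -18.69 down [-0.003  0.001 -1.   ] q [-0.49  0.02  1.81  0.    1.32  1.41] F [ 0.9 -0.3  0.4] w 1.89 g 59.6
time: 5.95
ee_pos: [0.4802, 0.0038, 0.1985]
orientation: [-2.83, -1.359, 0.004]
contact_force: [-0.0, 0.2, -1.4]
width: 0.216
grip_force: 59.6
t 5.95 p [48.02  0.38 19.85] az 51.31 down [-0.003  0.001 -1.   ] q [-0.16 -0.1   1.93  0.    1.32  0.52] F [-0.   0.2 -1.4] w 1.84 g 59.6
```

```bash
python3 -m creep '{"fingers":[1,1,1,1,1,1,1,1,1,1],"travel":[[-0.1,1.8,0],[-0.1,1.8,0],[-0.1,1.8,0],[-0.1,1.8,0],[-0.1,1.8,0],[-0.1,1.8,0],[0,1.8,0],[0,1.8,0],[0,1.8,0],[0,1.8,0]],"delta_rot":[[0,0,7],[0,0,7],[0,0,7],[0,0,7],[0,0,7],[0,0,7],[0,0,7],[0,0,7],[0,0,7],[0,0,6.7]]}'
python3 - <<'E'
from h import *
s=st(); d=cam('top'); p=s['ee_pos']; y=np.radians(-59)
X=np.array([np.cos(y),np.sin(y),0]);Y=np.array([-X[1],X[0],0])
print(proj(d,[p+[0,0,.007]+X*a/1e3+Y*b/1e3 for a,b in((109,24),(85,48),(85,0),(50,0),(0,0))]))
f=d['frame'][:,:,::-1]; cv2.imwrite('pics/t4.png',cv2.resize(f[130:270,110:270],None,fx=4,fy=4,interpolation=cv2.INTER_CUBIC))
E
```

```text
time: 6.78
ee_pos: [0.4743, 0.1834, 0.1985]
orientation: [-1.545, -2.733, 0.003]
contact_force: [0.4, 0.3, -1.3]
width: 0.216
grip_force: 59.6
t 6.78 p [47.43 18.34 19.85] az 121.02 down [-0.003 -0.001 -1.   ] q [ 0.21 -0.03  1.86  0.    1.32 -0.33] F [ 0.4  0.3 -1.3] w 1.85 g 59.6
[[212.73968991 197.24658636]
 [199.73039656 194.00497635]
 [209.29398042 210.17175512]
 [197.23054212 217.27164148]
 [179.89385306 227.4727704 ]]
```

View pics/t4.png

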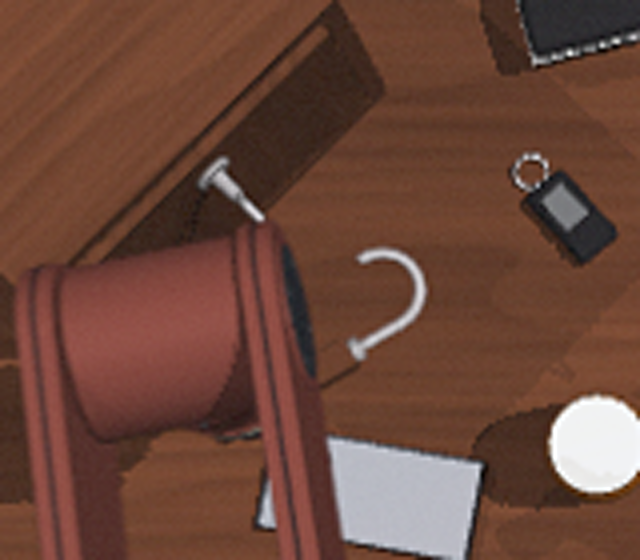

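The tip shows at (200,194), matching the prediction, with the ring line from (163,173) to (176,185) partly behind the wrist. I'll go in beside the ring.

```bash
python3 -m creep '{"fingers":[1,1,1,1,1,1],"travel":[[0.8,0.85,0],[0.8,0.85,0],[0.8,0.85,0],[0.8,0.85,0],[0.8,0.85,0],[0.6,0.6,0]],"delta_rot":[[0,0,0],[0,0,0],[0,0,0],[0,0,0],[0,0,0],[0,0,0]]}'
python3 - <<'E'
from h import *
s=st(); d=cam('top'); p=s['ee_pos']; y=np.radians(-59)
f=d['frame'][:,:,::-1]; cv2.imwrite('pics/t5.png',cv2.resize(f[130:250,110:250],None,fx=5,fy=5,interpolation=cv2.INTER_CUBIC))
E
```

```text
time: 7.33
ee_pos: [0.5211, 0.2314, 0.1986]
orientation: [-1.555, -2.728, 0.003]
contact_force: [0.3, -0.8, -0.8]
width: 0.221
grip_force: 59.7
t 7.33 p [52.11 23.14 19.86] az 120.62 down [-0.003 -0.001 -1.   ] q [ 0.28  0.12  1.71  0.    1.32 -0.25] F [ 0.3 -0.8 -0.8] w 1.89 g 59.7
```

View pics/t5.png

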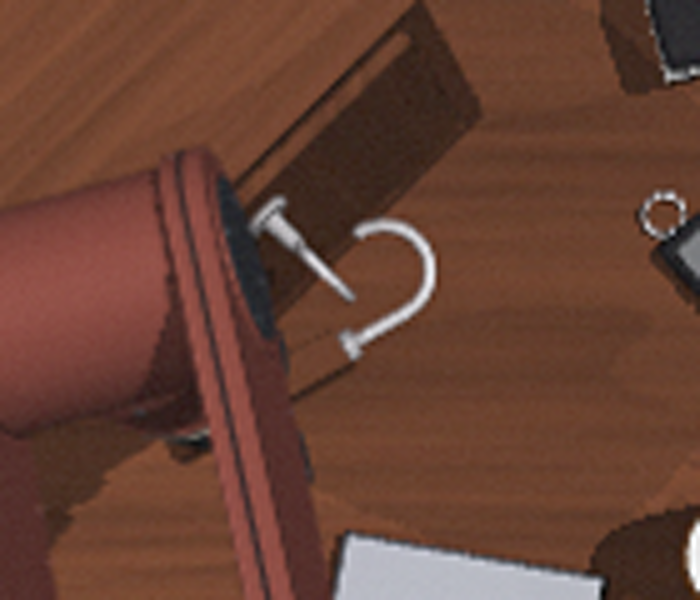

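The picture clearly shows the ring edge-on at about (323,269) in the crop and the tip at (358,233). Sliding along the ring axis should take the tip to the hole's centre. I'll swing it in.

```bash
python3 -m creep '{"fingers":[1,1,1,1,1,1,1],"travel":[[-0.75,0.15,0],[-0.75,0.15,0],[-0.55,-0.3,0],[-0.55,-0.3,0],[-0.32,-0.8,0],[-0.32,-0.8,0],[-0.32,-0.8,0]],"delta_rot":[[0,0,2.6],[0,0,2.6],[0,0,4],[0,0,4],[0,0,5.7],[0,0,5.7],[0,0,5.7]]}'
python3 - <<'E'
from h import *
s=st(); d=cam('top')
f=d['frame'][:,:,::-1]; cv2.imwrite('pics/t6.png',cv2.resize(f[130:250,110:250],None,fx=5,fy=5,interpolation=cv2.INTER_CUBIC))
E
```

```text
time: 7.97
ee_pos: [0.4849, 0.2035, 0.1994]
orientation: [-0.78, -3.042, 0.002]
contact_force: [-0.1, -0.6, -1.0]
width: 0.221
grip_force: 59.6
t 7.97 p [48.49 20.35 19.94] az 151.23 down [-0.002 -0.001 -1.   ] q [ 0.25  0.01  1.82 -0.    1.32 -0.82] F [-0.1 -0.6 -1. ] w 1.89 g 59.6
```

View pics/t6.png

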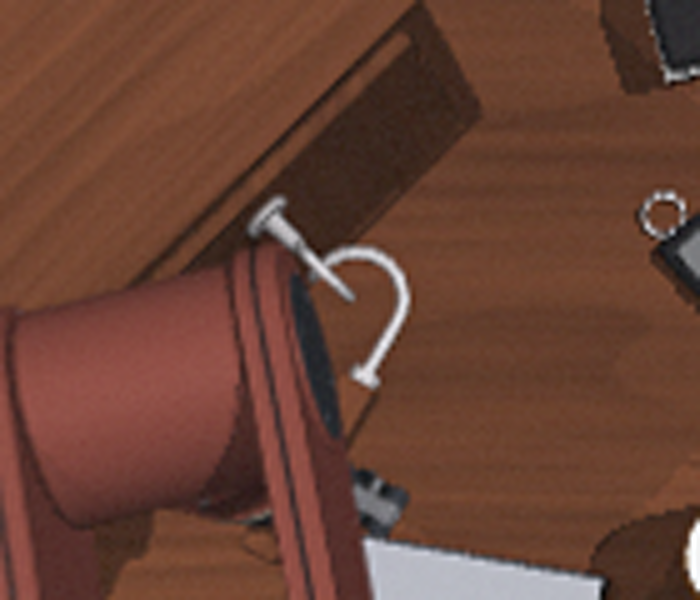

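The bar now crosses the ring's centre at about (320,265), drawn behind the ring's top arc, with no contact force. I'll continue the arc.

```bash
python3 -m creep '{"fingers":[1,1,1,1,1,1,1,1,1],"travel":[[-0.1,-0.75,0],[-0.06,-0.75,0],[-0.03,-0.75,0],[0.07,-0.76,0],[0.12,-0.76,0],[0.19,-0.75,0],[0.25,-0.72,0],[0.31,-0.7,0],[0.38,-0.68,0]],"delta_rot":[[0,0,5],[0,0,5],[0,0,5],[0,0,5],[0,0,5],[0,0,5],[0,0,5],[0,0,5],[0,0,5]]}'; python3 -c "from h import *;st()"
```

```text
time: 8.77
ee_pos: [0.4968, 0.1375, 0.1997]
orientation: [0.438, -3.11, 0.0]
contact_force: [0.0, 0.0, -1.6]
width: 0.219
grip_force: 59.6
t 8.77 p [49.68 13.75 19.97] az -163.96 down [-0.001 -0.    -1.   ] q [ 0.12 -0.02  1.84 -0.    1.32 -1.73] F [ 0.   0.  -1.6] w 1.87 g 59.6
```

```bash
python3 -m creep '{"fingers":[1,1,1,1,1,1,1,1,1],"travel":[[0.45,-0.6,0],[0.45,-0.58,0],[0.5,-0.55,0],[0.55,-0.5,0],[0.62,-0.48,0],[0.67,-0.43,0],[0,0,-0.1],[-0.4,-0.4,0],[-0.4,-0.4,0]],"delta_rot":[[0,0,5],[0,0,5],[0,0,5],[0,0,5],[0,0,5],[0,0,5],[0,0,0],[0,0,0],[0,0,0]]}'
python3 - <<'E'
from h import *
s=st(); print(H(0,-24,0)); d=cam('top')
f=d['frame'][:,:,::-1]; cv2.imwrite('pics/t7.png',cv2.resize(f[130:250,110:250],None,fx=5,fy=5,interpolation=cv2.INTER_CUBIC))
E
```

```text
time: 9.52
ee_pos: [0.5207, 0.0985, 0.1986]
orientation: [1.222, -2.893, -0.001]
contact_force: [0.1, 0.4, -0.5]
width: 0.216
grip_force: 59.6
t 9.52 p [52.07  9.85 19.86] az -134.21 down [-0.002 -0.    -1.   ] q [ 0.04  0.02  1.81  0.    1.32 -2.33] F [ 0.1  0.4 -0.5] w 1.84 g 59.6
[52.95463928 10.59201609]
```

View pics/t7.png

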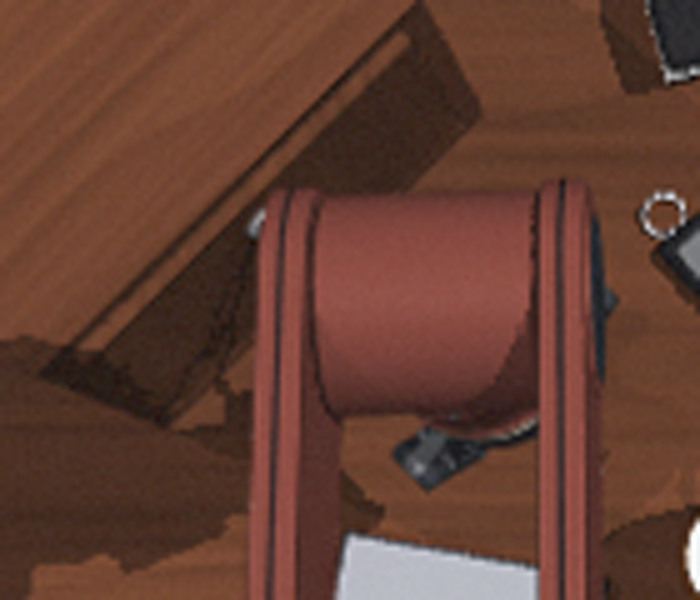

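The ring is now hidden under the wrist, the panel still shut and the forces about zero. That was my tenth and last picture, so I'll rely on force and masks from here. Now the pull.

```bash
python3 -m creep '{"fingers":[1,1,1,1,1],"travel":[[-0.4,-0.4,-0.05],[-0.4,-0.42,-0.15],[-0.4,-0.42,-0.2],[-0.4,-0.42,-0.2],[-0.3,-0.3,-0.1]],"delta_rot":[[0,0,0],[0,0,0],[0,0,0],[0,0,0],[0,0,0]]}';  python3 -c "from h import *;s=st();print((s['ee_pos'][:2]*100-H(0,-24,0))@np.c_[UX,UY])"
```

```text
time: 9.98
ee_pos: [0.5016, 0.0787, 0.1914]
orientation: [1.226, -2.891, -0.001]
contact_force: [2.1, 3.4, -5.0]
width: 0.218
grip_force: 59.0
t 9.98 p [50.16  7.87 19.14] az -134.04 down [-0.001  0.    -1.   ] q [ 0.   -0.03  1.87  0.    1.3  -2.37] F [ 2.1  3.4 -5. ] w 1.86 g 59.0
[-3.89860684  0.12110276]
```

```bash
python3 -m creep '{"fingers":[1,1,1,1,1],"travel":[[-0.3,-0.31,-0.4],[-0.33,-0.34,-0.3],[-0.33,-0.34,-0.28],[-0.33,-0.34,-0.28],[-0.33,-0.34,-0.28]],"delta_rot":[[0,0,0],[0,0,0],[0,0,0],[0,0,0],[0,0,0]]}';  python3 -c "from h import *;s=st();print((s['ee_pos'][:2]*100-H(0,-24,0))@np.c_[UX,UY])"
```

```text
time: 10.4
ee_pos: [0.4861, 0.062, 0.1766]
orientation: [1.227, -2.892, -0.0]
contact_force: [1.6, 2.5, -3.4]
width: 0.218
grip_force: 59.3
t 10.4 p [48.61  6.2  17.66] az -134.03 down [-0.  0. -1.] q [-0.03 -0.06  1.93  0.    1.27 -2.41] F [ 1.6  2.5 -3.4] w 1.86 g 59.3
[-6.1775515   0.07923444]
```

```bash
python3 -m creep '{"fingers":[1,1,1,1],"travel":[[-0.33,-0.34,-0.33],[-0.33,-0.34,-0.32],[-0.3,-0.31,-0.3],[-0.25,-0.26,-0.25]],"delta_rot":[[0,0,0],[0,0,0],[0,0,0],[0,0,0]]}';  python3 -c "from h import *;s=st();print((s['ee_pos'][:2]*100-H(0,-24,0))@np.c_[UX,UY])"
python3 -m creep '{"fingers":[1,1],"travel":[[-0.12,-0.12,-0.12],[0,0,0]],"delta_rot":[[0,0,0],[0,0,0]]}';  python3 -c "from h import *;s=st();print((s['ee_pos'][:2]*100-H(0,-24,0))@np.c_[UX,UY])"
```

```text
time: 10.73
ee_pos: [0.475, 0.0504, 0.165]
orientation: [-1.224, 2.889, 0.002]
contact_force: [8.6, 13.6, 0.1]
width: 0.217
grip_force: 59.9
t 10.73 p [47.5   5.04 16.5 ] az -134.07 down [ 0.003  0.002 -1.   ] q [-0.06 -0.08  1.97  0.    1.25 -2.43] F [ 8.6 13.6  0.1] w 1.85 g 59.9
[-7.78040633  0.0655945 ]
time: 10.9
ee_pos: [0.4752, 0.0504, 0.165]
orientation: [-1.223, 2.886, 0.003]
contact_force: [5.6, 10.4, -0.8]
width: 0.216
grip_force: 59.7
t 10.9 p [47.52  5.04 16.5 ] az -134.06 down [ 0.006  0.004 -1.   ] q [-0.06 -0.08  1.97  0.01  1.24 -2.44] F [ 5.6 10.4 -0.8] w 1.84 g 59.7
[-7.77124551  0.04890833]
```

The panel is at its stop: the force jumped from 3 N to 16 N with no further motion. Next come the exit waypoints.

Run:
```python
from h import *
r0=RING-UX*.0648; p=H(0,-37,0,r0); print(p)
for rot in list(range(0,-91,-6))+[-95,-99]:
    q=H(rot,-30,0,r0); print(rot,np.round(q,2),np.round(q-p,2)); p=q
for a in [(-103,-30,-12),(-104,-30,-26),(-104,-100,-26)]:
    q=H(*a,r0); print(a,np.round(q,2),np.round(q-p,2)); p=q
```

```text
[47.55019716  4.99555244]
0 [48.04  5.5 ] [0.49 0.5 ]
-6 [47.25  5.98] [-0.79  0.48]
-12 [46.51  6.54] [-0.74  0.56]
-18 [45.84  7.17] [-0.67  0.63]
-24 [45.23  7.87] [-0.6  0.7]
-30 [44.71  8.63] [-0.53  0.76]
-36 [44.26  9.44] [-0.44  0.81]
-42 [43.9  10.29] [-0.36  0.85]
-48 [43.64 11.18] [-0.27  0.89]
-54 [43.46 12.09] [-0.17  0.91]
-60 [43.39 13.01] [-0.08  0.92]
-66 [43.41 13.93] [0.02 0.92]
-72 [43.52 14.85] [0.12 0.92]
-78 [43.73 15.75] [0.21 0.9 ]
-84 [44.04 16.62] [0.3  0.87]
-90 [44.43 17.46] [0.39 0.84]
-95 [44.83 18.12] [0.39 0.66]
-99 [45.18 18.62] [0.36 0.5 ]
(-103, -30, -12) [46.44 18.27] [ 1.25 -0.36]
(-104, -30, -26) [47.55 17.41] [ 1.11 -0.86]
(-104, -100, -26) [42.68 12.38] [-4.86 -5.04]
```

```bash
python3 -m creep '{"fingers":[1,1,1],"travel":[[0.3,0.3,0],[0.3,0.3,0],[0,0,0]],"delta_rot":[[0,0,0],[0,0,0],[0,0,0]]}';  python3 -c "from h import *;st()"
python3 -m creep '{"fingers":[1,1,1,1,1],"travel":[[-0.79,0.48,0],[-0.74,0.56,0],[-0.67,0.63,0],[-0.6,0.7,0],[-0.53,0.76,0]],"delta_rot":[[0,0,-6],[0,0,-6],[0,0,-6],[0,0,-6],[0,0,-6]]}';  python3 -c "from h import *;st()"
```

```text
time: 11.15
ee_pos: [0.4796, 0.0544, 0.1639]
orientation: [-1.227, 2.892, -0.001]
contact_force: [0.1, 0.1, -1.6]
width: 0.22
grip_force: 59.7
t 11.15 p [47.96  5.44 16.39] az -134.02 down [ 0.    -0.001 -1.   ] q [-0.05 -0.06  1.96 -0.    1.25 -2.42] F [ 0.1  0.1 -1.6] w 1.88 g 59.7
time: 11.57
ee_pos: [0.4453, 0.0856, 0.1635]
orientation: [0.428, -3.111, 0.001]
contact_force: [0.2, 0.2, 0.1]
width: 0.219
grip_force: 59.7
t 11.57 p [44.53  8.56 16.35] az -164.35 down [-0.001 -0.001 -1.   ] q [ 0.02 -0.14  2.03 -0.    1.25 -1.83] F [0.2 0.2 0.1] w 1.87 g 59.7
```

```bash
python3 -m creep '{"fingers":[1,1,1,1,1,1],"travel":[[-0.32,0.86,0],[-0.3,0.87,0],[-0.27,0.89,0],[-0.17,0.91,0],[-0.08,0.92,0],[0.02,0.92,0]],"delta_rot":[[0,0,-6],[0,0,-6],[0,0,-6],[0,0,-6],[0,0,-6],[0,0,-6]]}';  python3 -c "from h import *;st()"
python3 -m creep '{"fingers":[1,1,1,1],"travel":[[0.12,0.92,0],[0.21,0.9,0],[0.3,0.87,0],[0.39,0.84,0]],"delta_rot":[[0,0,-6],[0,0,-6],[0,0,-6],[0,0,-6]]}';  python3 -c "from h import *;st()"
```

```text
time: 12.07
ee_pos: [0.4343, 0.1396, 0.1635]
orientation: [-0.554, -3.092, 0.002]
contact_force: [0.1, -0.5, -1.3]
width: 0.22
grip_force: 59.7
t 12.07 p [43.43 13.96 16.35] az 159.67 down [-0.001 -0.001 -1.   ] q [ 0.14 -0.13  2.02 -0.    1.25 -1.08] F [ 0.1 -0.5 -1.3] w 1.87 g 59.7
time: 12.4
ee_pos: [0.4447, 0.175, 0.1635]
orientation: [-1.185, -2.909, 0.002]
contact_force: [0.1, -0.4, -2.0]
width: 0.222
grip_force: 59.7
t 12.4 p [44.47 17.5  16.35] az 135.68 down [-0.001 -0.001 -1.   ] q [ 0.21 -0.07  1.97 -0.    1.25 -0.59] F [ 0.1 -0.4 -2. ] w 1.9 g 59.7
```

```bash
python3 -m creep '{"fingers":[1,1,1,1,1,1],"travel":[[0.39,0.66,0],[0.36,0.5,0],[0.62,-0.18,0],[0.62,-0.18,0],[0.56,-0.43,0],[0.56,-0.43,0]],"delta_rot":[[0,0,-5],[0,0,-4],[0,0,-2],[0,0,-2],[0,0,-1],[0,0,0]]}'
python3 - <<'E'
from h import *
s=st(); d=cam('top','t8.png'); p=s['ee_pos']; y=np.radians(-58)
X=np.array([np.cos(y),np.sin(y),0]);Y=np.array([-X[1],X[0],0])
print('tip',proj(d,[p+[0,0,.007]+X*a/1e3+Y*b/1e3 for a,b in((85,48),(109,24))]))
# open panel prediction: ring centre, outer front, panel top corners
o=RING-UX*(-.152)
h=np.array([-.102,.02]); 
def pt(x,y,z,a=.4):
    dx,dz=x-h[0],z-h[1]; X2=h[0]+dx*np.cos(a)-dz*np.sin(a); Z2=h[1]+dz*np.cos(a)+dx*np.sin(a)
    return np.r_[o+UX*X2+UY*y,Z2]
for a in(0,.35,.4): print(a,np.round(proj(d,[pt(-.173,0,.205,a),pt(-.131,0,.205,a),pt(-.11,-.113,.248,a),pt(-.11,.113,.248,a)]),1).tolist())
g=cv2.cvtColor(d['frame'],cv2.COLOR_RGB2HSV); m=(g[...,1]<70)&(g[...,2]>120); m[:150]=0;m[225:]=0;m[:,:130]=0;m[:,235:]=0
n,l,S,ce=cv2.connectedComponentsWithStats(m.astype(np.uint8)); print(S[1:].tolist())
E
```

```text
time: 12.9
ee_pos: [0.4762, 0.1737, 0.1635]
orientation: [-1.524, -2.747, 0.001]
contact_force: [-0.1, 0.3, -0.8]
width: 0.216
grip_force: 59.7
t 12.9 p [47.62 17.37 16.35] az 121.97 down [-0.001 -0.001 -1.   ] q [ 0.19 -0.    1.9  -0.    1.24 -0.36] F [-0.1  0.3 -0.8] w 1.84 g 59.7
tip [[204.62435058 194.80505294]
 [217.35858907 197.74456385]]
0 [[179.8, 188.4], [168.0, 177.0], [191.4, 136.1], [125.4, 200.9]]
0.35 [[198.2, 206.2], [186.5, 194.9], [214.4, 158.9], [149.4, 223.6]]
0.4 [[200.5, 208.4], [189.1, 197.3], [217.5, 162.1], [152.8, 226.7]]
[[202, 193, 18, 27, 110], [192, 200, 8, 8, 18]]
```

Run:
```python
from h import *
d=cam('top'); o=RING+UX*.152; h=np.array([-.102,.02])
def pt(x,y,z,a):
    dx,dz=x-h[0],z-h[1]; return np.r_[o+UX*(h[0]+dx*np.cos(a)-dz*np.sin(a))+UY*y,h[1]+dz*np.cos(a)+dx*np.sin(a)]
def ext(fn,x0,x1,y0,y1):
    f=cv2.imread('pics/'+fn)[y0:y1,x0:x1]; f=cv2.resize(f,None,fx=4,fy=4,interpolation=cv2.INTER_LINEAR)
    g=cv2.cvtColor(f,cv2.COLOR_BGR2HSV); m=((g[...,1]<100)&(g[...,2]>90)).astype(np.uint8)
    n,l,S,c=cv2.connectedComponentsWithStats(m)
    for i in range(1,n):
        if S[i][4]>40:
            v,u=np.nonzero(l==i); k=np.argsort(u+v)[-5:]; print(fn,S[i].tolist(),'tip',x0+(u[k].mean()+.5)/4-.5,y0+(v[k].mean()+.5)/4-.5)
ext('top0.png',155,190,165,200); ext('t8.png',180,204,190,215)
for a in(0,.34,.36,.38,.4): 
    t=np.linspace(0,2*np.pi,60); q=proj(d,[pt(-.152+.021*np.cos(k),0,.205+.021*np.sin(k),a) for k in t]); i=np.argmax(q.sum(1)); print(a,q[i])
```

```text
top0.png [20, 17, 85, 86, 1570] tip 180.325 189.625
t8.png [46, 35, 36, 42, 543] tip 199.575 208.275
0 [179.91107042 188.54542442]
0.34 [197.79231658 205.78620081]
0.36 [198.76406135 206.71690095]
0.38 [199.72084441 207.63280662]
0.4 [200.66905103 208.55185773]
```

The ring's image position suggests about 0.37–0.39 rad, though the force said stop. I'll re-engage and pull harder to be sure, since there is plenty of time.

```bash
python3 -m creep '{"fingers":[1,1,1,1,1,1,1,1,1,1],"travel":[[-0.56,0.43,0],[-0.56,0.43,0],[-0.62,0.18,0],[-0.62,0.18,0],[-0.36,-0.5,0],[-0.39,-0.66,0],[-0.39,-0.84,0],[-0.3,-0.87,0],[-0.21,-0.9,0],[-0.12,-0.92,0]],"delta_rot":[[0,0,0],[0,0,1],[0,0,2],[0,0,2],[0,0,4],[0,0,5],[0,0,6],[0,0,6],[0,0,6],[0,0,6]]}'; python3 -c "from h import *;st()"
python3 -m creep '{"fingers":[1,1,1,1,1,1,1,1,1,1],"travel":[[-0.02,-0.92,0],[0.08,-0.92,0],[0.17,-0.91,0],[0.27,-0.89,0],[0.36,-0.85,0],[0.44,-0.81,0],[0.53,-0.76,0],[0.6,-0.7,0],[0.67,-0.63,0],[0.74,-0.56,0]],"delta_rot":[[0,0,6],[0,0,6],[0,0,6],[0,0,6],[0,0,6],[0,0,6],[0,0,6],[0,0,6],[0,0,6],[0,0,6]]}'; python3 -c "from h import *;st()"
```

```text
time: 13.83
ee_pos: [0.4334, 0.1399, 0.1636]
orientation: [-0.535, -3.095, -0.0]
contact_force: [0.7, -0.2, -1.0]
width: 0.219
grip_force: 59.7
t 13.83 p [43.34 13.99 16.36] az 160.4 down [-0.  0. -1.] q [ 0.14 -0.13  2.02  0.    1.25 -1.09] F [ 0.7 -0.2 -1. ] w 1.87 g 59.7
time: 14.67
ee_pos: [0.4724, 0.0605, 0.1637]
orientation: [1.084, -2.948, -0.0]
contact_force: [0.3, -0.0, -1.3]
width: 0.214
grip_force: 59.7
t 14.67 p [47.24  6.05 16.37] az -139.63 down [-0.  0. -1.] q [-0.04 -0.08  1.97  0.    1.25 -2.31] F [ 0.3 -0.  -1.3] w 1.83 g 59.7
```

```bash
python3 -m creep '{"fingers":[1,1,1,1,1],"travel":[[0.76,-0.5,0],[-0.25,-0.25,0],[-0.25,-0.25,0],[-0.2,-0.2,0],[0,0,0]],"delta_rot":[[0,0,5.6],[0,0,0],[0,0,0],[0,0,0],[0,0,0]]}'; python3 -c "from h import *;s=st();print((s['ee_pos'][:2]*100-H(0,-24,0))@np.c_[UX,UY])"
python3 -m creep '{"fingers":[1,1,1],"travel":[[-0.2,-0.2,-0.05],[-0.1,-0.1,-0.05],[0,0,0]],"delta_rot":[[0,0,0],[0,0,0],[0,0,0]]}'; python3 -c "from h import *;s=st();print((s['ee_pos'][:2]*100-H(0,-24,0))@np.c_[UX,UY])"
```

```text
time: 15.08
ee_pos: [0.4744, 0.0505, 0.1641]
orientation: [-1.21, 2.893, 0.004]
contact_force: [8.6, 9.2, -5.6]
width: 0.222
grip_force: 59.1
t 15.08 p [47.44  5.05 16.41] az -134.6 down [ 0.005  0.005 -1.   ] q [-0.06 -0.08  1.98  0.01  1.24 -2.43] F [ 8.6  9.2 -5.6] w 1.9 g 59.1
[-7.81774028  0.11762594]
time: 15.33
ee_pos: [0.474, 0.0503, 0.164]
orientation: [-1.207, 2.885, 0.007]
contact_force: [18.6, 21.6, -6.9]
width: 0.221
grip_force: 58.9
t 15.33 p [47.4   5.03 16.4 ] az -134.61 down [ 0.011  0.01  -1.   ] q [-0.07 -0.09  1.98  0.01  1.24 -2.43] F [18.6 21.6 -6.9] w 1.89 g 58.9
[-7.86192109  0.13598317]
```

The stop is confirmed: 28 N and no further motion. I'll exit the same way as before.

```bash
python3 -m creep '{"fingers":[1,1,1,1,1,1,1,1,1],"travel":[[0.35,0.33,0],[0.35,0.33,0],[0.3,0.29,0],[0,0,0],[-0.79,0.48,0],[-0.74,0.56,0],[-0.67,0.63,0],[-0.6,0.7,0],[-0.53,0.76,0]],"delta_rot":[[0,0,0],[0,0,0],[0,0,0],[0,0,0],[0,0,-6],[0,0,-6],[0,0,-6],[0,0,-6],[0,0,-6]]}'; python3 -c "from h import *;st()"
```

```text
time: 16.08
ee_pos: [0.4464, 0.0858, 0.1624]
orientation: [0.415, -3.113, 0.0]
contact_force: [-0.1, 0.0, -1.0]
width: 0.218
grip_force: 59.9
t 16.08 p [44.64  8.58 16.24] az -164.8 down [-0.001 -0.    -1.   ] q [ 0.02 -0.13  2.03 -0.    1.25 -1.82] F [-0.1  0.  -1. ] w 1.86 g 59.9
```

```bash
python3 -m creep '{"fingers":[1,1,1,1,1,1,1,1,1,1],"travel":[[-0.38,0.84,0],[-0.36,0.85,0],[-0.27,0.89,0],[-0.17,0.91,0],[-0.08,0.92,0],[0.02,0.92,0],[0.12,0.92,0],[0.21,0.9,0],[0.3,0.87,0],[0.39,0.84,0]],"delta_rot":[[0,0,-6],[0,0,-6],[0,0,-6],[0,0,-6],[0,0,-6],[0,0,-6],[0,0,-6],[0,0,-6],[0,0,-6],[0,0,-6]]}';  python3 -c "from h import *;st()"
python3 -m creep '{"fingers":[1,1,1,1,1,1],"travel":[[0.39,0.66,0],[0.36,0.5,0],[0.62,-0.18,0],[0.62,-0.18,0],[0.56,-0.43,0],[0.56,-0.43,0]],"delta_rot":[[0,0,-5],[0,0,-4],[0,0,-2],[0,0,-2],[0,0,-1],[0,0,0]]}'; python3 -c "from h import *;st()"
```

```text
time: 16.92
ee_pos: [0.4446, 0.1747, 0.1625]
orientation: [-1.196, -2.904, 0.001]
contact_force: [0.0, -0.3, -0.5]
width: 0.221
grip_force: 59.9
t 16.92 p [44.46 17.47 16.25] az 135.23 down [-0.001 -0.    -1.   ] q [ 0.21 -0.07  1.97 -0.    1.25 -0.58] F [ 0.  -0.3 -0.5] w 1.88 g 59.9
time: 17.42
ee_pos: [0.4762, 0.1734, 0.1625]
orientation: [-1.534, -2.741, 0.001]
contact_force: [-0.8, -0.3, -0.6]
width: 0.214
grip_force: 59.9
t 17.42 p [47.62 17.34 16.25] az 121.54 down [-0.001 -0.    -1.   ] q [ 0.19 -0.    1.9  -0.    1.24 -0.36] F [-0.8 -0.3 -0.6] w 1.83 g 59.9
```

```bash
python3 -m creep '{"fingers":[1,1,1,1,1,1,1,1,1,1],"travel":[[-0.8,-0.84,0],[-0.8,-0.84,0],[-0.8,-0.84,0],[-0.8,-0.84,0],[-0.8,-0.84,0.5],[-0.8,-0.84,1],[0,-0.5,1],[0.2,-1.5,1],[0.3,-1.7,0.5],[0.3,-1.7,0]],"delta_rot":[[0,0,0],[0,0,0],[0,0,0],[0,0,0],[0,0,0],[0,0,0],[0,0,-6.9],[0,0,-6.9],[0,0,-6.9],[0,0,-6.9]]}';  python3 -c "from h import *;st()"
```

```text
time: 18.25
ee_pos: [0.437, 0.0685, 0.2043]
orientation: [2.147, 2.29, 0.003]
contact_force: [0.7, 0.5, -0.4]
width: 0.217
grip_force: 59.9
t 18.25 p [43.7   6.85 20.43] az 93.68 down [ 0.003 -0.    -1.   ] q [-0.02 -0.21  2.01 -0.    1.34 -0.09] F [ 0.7  0.5 -0.4] w 1.86 g 59.9
```

```bash
python3 -m creep '{"fingers":[1,1,1,1,1,1,1,1,1,1],"travel":[[0.3,-1.6,0],[0.3,-1.6,0],[0.3,-1.6,0],[0.3,-1.6,0],[0.3,-1.6,0],[0.3,-1.6,0],[0.3,-1.6,0],[0.3,-1.6,0],[0.3,-1.6,0],[0.3,-1.6,0]],"delta_rot":[[0,0,-6.8],[0,0,-6.8],[0,0,-6.8],[0,0,-6.8],[0,0,-6.8],[0,0,-6.8],[0,0,-6.8],[0,0,-6.8],[0,0,-6.8],[0,0,-6.8]]}'
python3 -m creep '{"fingers":[1,1,1,1,1,1,1,1,1,1],"travel":[[0.3,-1.6,0],[0.3,-1.6,0],[0.3,-1.6,0],[0.3,-1.6,0],[0.3,-1.6,0],[0.3,-1.6,0],[0.3,-1.6,0],[0.3,-1.6,0],[0.3,-1.6,0],[0.3,-1.6,0]],"delta_rot":[[0,0,-6.8],[0,0,-6.8],[0,0,-6.8],[0,0,-6.8],[0,0,-6.8],[0,0,-6.8],[0,0,-6.8],[0,0,-6.8],[0,0,-6.8],[0,0,-6.8]]}';python3 -c "from h import *;st()"
```

```text
time: 19.08
ee_pos: [0.466, -0.0918, 0.2027]
orientation: [3.063, 0.697, -0.001]
contact_force: [-0.3, 0.4, -1.1]
width: 0.216
grip_force: 59.9
time: 19.92
ee_pos: [0.4958, -0.2518, 0.2025]
orientation: [2.929, -1.135, -0.001]
contact_force: [-0.0, -0.0, -0.1]
width: 0.217
grip_force: 59.9
t 19.92 p [ 49.58 -25.18  20.25] az -42.36 down [-0.  0. -1.] q [-0.61  0.08  1.74 -0.    1.32  1.7 ] F [-0.  -0.  -0.1] w 1.85 g 59.9
```

```bash
python3 -m creep '{"fingers":[1,1,1,1,1,1,1,1,1],"travel":[[0.37,-1.5,0],[0.37,-1.5,0],[0.37,-1.5,0],[0.37,-1.5,0],[0.37,-1.5,0],[0.37,-1.5,0],[0.4,-1.6,0],[0,0,-1],[0,0,-2]],"delta_rot":[[0,0,-6.7],[0,0,-6.7],[0,0,-6.7],[0,0,-6.7],[0,0,-6.7],[0,0,-6.7],[0,0,-6.5],[0,0,0],[0,0,0]]}'
python3 -c "from h import *;st()"
```

```text
time: 20.67
ee_pos: [0.5233, -0.3588, 0.1748]
orientation: [-2.247, 2.195, -0.008]
contact_force: [-0.6, -0.4, -0.2]
width: 0.219
grip_force: 59.9
t 20.67 p [ 52.33 -35.88  17.48] az -88.67 down [ 0.004 -0.003 -1.   ] q [-0.73  0.28  1.56 -0.    1.29  2.39] F [-0.6 -0.4 -0.2] w 1.87 g 59.9
```

Descend 15 cm first, then fine steps.

```bash
python3 -m creep '{"fingers":[1,1,1,1,1,1,1,1,1,1],"travel":[[-0.1,0.1,-2.2],[0,0,-2.4],[0,0,-2.4],[0,0,-2.4],[0,0,-2.2],[0,0,-1.8],[0,0,-1.2],[0,0,-0.7],[0,0,-0.5],[0,0,0]],"delta_rot":[[0,0,0],[0,0,0],[0,0,0],[0,0,0],[0,0,0],[0,0,0],[0,0,0],[0,0,0],[0,0,0],[0,0,0]]}'
python3 -c "from h import *;st()"
```

```text
time: 21.5
ee_pos: [0.5211, -0.3552, 0.0141]
orientation: [2.247, -2.196, -0.002]
contact_force: [-0.5, -0.2, -1.5]
width: 0.22
grip_force: 59.9
t 21.5 p [ 52.11 -35.52   1.41] az -88.69 down [-0.001  0.001 -1.   ] q [-0.72  0.47  1.65 -0.    1.02  2.4 ] F [-0.5 -0.2 -1.5] w 1.88 g 59.9
```

```bash
python3 -m creep '{"fingers":[1,1,1,1],"travel":[[0,-0.2,-0.3],[0,0,-0.2],[0,0,-0.1],[0,0,0]],"delta_rot":[[0,0,0],[0,0,0],[0,0,0],[0,0,0]]}'
python3 -c "from h import *;st()"
```

```text
time: 21.83
ee_pos: [0.5217, -0.3577, 0.0091]
orientation: [-2.246, 2.197, -0.001]
contact_force: [0.3, 0.5, -2.0]
width: 0.221
grip_force: 59.9
t 21.83 p [ 52.17 -35.77   0.91] az -88.73 down [ 0.001 -0.    -1.   ] q [-0.73  0.48  1.65  0.    1.01  2.39] F [ 0.3  0.5 -2. ] w 1.89 g 59.9
```

```bash
python3 -m creep '{"fingers":[1,1,3,5,8,8,8,8,8],"travel":[[0,0,-0.12],[0,0,0],[0,0,0],[0,0,0],[0,0,0],[0,0,0],[0,0,0],[0,0,0.5],[0,0,1]],"delta_rot":[[0,0,0],[0,0,0],[0,0,0],[0,0,0],[0,0,0],[0,0,0],[0,0,0],[0,0,0],[0,0,0]]}'
python3 -m creep '{"fingers":[8,8,8,8,8,8,8,8,8,8],"travel":[[0,0,2],[0,0,2],[0,0,2.5],[0,0,2.5],[0,0,2.5],[0,0,3],[0,-2.5,3],[-2,-2.5,2],[-2,-2.5,0],[-2,-2.5,0]],"delta_rot":[[0,0,0],[0,0,0],[0,0,0],[0,0,0],[0,0,0],[0,0,0],[0,0,0],[0,0,0],[0,0,0],[0,0,0]]}'
python3 -m creep '{"fingers":[8,8,8,8,8,8],"travel":[[-2,-2.5,0],[-2,-2.5,0],[-2,-2.5,0],[-2,-2,0],[-2,-2,0],[0,0,0]],"delta_rot":[[0,0,0],[0,0,0],[0,0,0],[0,0,0],[0,0,0],[0,0,0]]}'
python3 - <<'E'
from h import *
st(); c=cam('top','t9.png'); print(hook(c))
a=cv2.imread('pics/top0.png').astype(int);b=cv2.imread('pics/t9.png').astype(int)
m=(np.abs(a-b).max(2)>50).astype(np.uint8); m=cv2.morphologyEx(m,cv2.MORPH_OPEN,np.ones((2,2)))
n,l,S,ce=cv2.connectedComponentsWithStats(m); print([s.tolist() for s in S[1:] if s[4]>8])
E
```

```text
time: 22.58
ee_pos: [0.5205, -0.3566, 0.0216]
orientation: [2.246, -2.197, -0.004]
contact_force: [0.1, -0.2, 0.4]
width: 0.938
grip_force: 0.0
time: 23.42
ee_pos: [0.4619, -0.4594, 0.2218]
orientation: [2.247, -2.195, 0.01]
contact_force: [1.7, 0.3, 0.5]
width: 0.939
grip_force: 0.0
time: 23.92
ee_pos: [0.3571, -0.5763, 0.2186]
orientation: [2.239, -2.2, 0.001]
contact_force: [0.0, 0.3, -1.1]
width: 0.937
grip_force: 0.0
t 23.92 p [ 35.71 -57.63  21.86] az -89.0 down [-0.001 -0.003 -1.   ] q [-1.13  0.35  1.39 -0.    1.4   1.99] F [ 0.   0.3 -1.1] w 8.0 g 0.0
(((520.8978881835938, -358.1276550292969), (17.343156814575195, 95.67158508300781), 0.07945330440998077), array([ 0.52116047, -0.35701436]), np.float64(-88.84559214256443))
[[128, 138, 65, 64, 256], [202, 157, 7, 5, 22], [196, 163, 7, 5, 23], [148, 170, 49, 46, 335], [185, 194, 16, 15, 53], [147, 217, 4, 5, 14], [316, 240, 244, 172, 10573], [500, 289, 60, 59, 839], [351, 290, 8, 8, 22], [510, 301, 4, 6, 21], [335, 302, 5, 4, 15], [547, 335, 6, 3, 14], [276, 337, 6, 3, 14], [240, 342, 66, 28, 951], [488, 343, 70, 18, 314], [345, 349, 27, 10, 119], [488, 348, 19, 8, 52], [321, 354, 21, 4, 60], [309, 357, 8, 11, 46], [534, 357, 8, 10, 48], [492, 360, 19, 24, 276], [321, 362, 17, 14, 93], [275, 366, 10, 6, 20], [461, 369, 31, 17, 336], [269, 372, 4, 3, 9], [255, 382, 48, 23, 116], [515, 387, 29, 18, 195], [429, 400, 50, 7, 187], [301, 403, 14, 9, 35], [554, 405, 4, 3, 9], [235, 406, 16, 12, 122], [455, 407, 5, 2, 10], [461, 407, 7, 2, 14], [516, 411, 8, 3, 19]]
```

```bash
python3 -c "
from h import *
print(r.job_done())"
```

```text
the job is handed in; nothing more can be done
None
```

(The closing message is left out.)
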